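Press a washer drive hub home on its splined gearbox shaft

TASK

Put the white square-necked drive hub, foot flange down, onto the upright splined shaft of the washing machine gearbox: turn it until the splines mesh, slide it down, and press the sprung collar down until the hub is fully home on the shoulder. Finish while still holding the hub pressed home against the spring (do not let go), so that a mate can fit the clip. Leave the other things on the bench undisturbed.

Things in the scene. Friction and masses are not known exactly. Their poses are not given: they have to be found in the camera images.
- hub_mid (a point): Centre (half-way up, on the bore axis) of the loose white plastic drive hub, 0.12 kg, standing foot down, bore upright. 52 mm high: round foot flange 64 mm across, 6 mm thick, and above it a square neck 44 x 44 mm to the top, grasped across two opposite flats (its upper part clears the flange best). x and y are square to the flats, z up.
- shaft_tip (a point): Tip of the upright steel shaft on the gearbox, 107 mm above the bench, z up; x and y point along the four splines and turn with the shaft. First 12 mm below the tip: smooth nose 17 mm across, tapered to 6. From 12 to 45 mm below: splines 6 mm wide, reaching 14 mm from the axis, square-ended. 45 mm below: fixed shoulder. Hub home: hub_mid is 19 mm below this point.
- collar (a joint): How far the sprung collar is pressed down, m: 0 up, 0.008 when the hub is home on the shoulder (travel 0.012). The spring pushes up with about 4 N at 0 and 8 N at 0.008, so it lifts the hub again if let go.
- gearbox: Aluminium gearbox fixed to the bench; origin at the centre of its underside, straight below the shaft. Plate 150 (x) x 120 x 16 mm, round body 104 mm across up to 48 mm, motor 52 mm across along +x to 120 mm out, top at 62 mm. Shoulder 36 mm across, 62 mm above the bench. The shaft in it turns only stiffly (0.4 N m), not by light rubbing.
- hub: The drive hub again: origin at the centre of its underside, 26 mm below hub_mid, same axes. Through bore: open core 19.9 mm across and four slots 8.5 mm wide reaching 15.5 mm from the axis, pointing along x and y (towards the middles of the neck's flats). It fits at every quarter turn.
- idler_mid (a point): A bystander: centre of a white idler sleeve like the hub, 52 mm high with the same 64 mm flange, but with a ROUND neck 44 mm in diameter and a plain round bore. Not to be used; leave it alone.
- washer: A bystander: loose steel washer, 44 mm across, 5 mm thick, flat on the bench; origin at the centre of its underside.
- driver: A bystander: screwdriver lying on the bench.
- spanner: A bystander: spanner lying on the bench near the robot.
- grease: A bystander: small grease jar, 52 mm across and 60 mm high; origin at the centre of its underside.
- spray: A bystander: bottle 72 mm across and 190 mm high, on the left; origin at the centre of its underside.
- detergent: A bystander: bottle 84 mm across and 170 mm high, on the right; origin at the centre of its underside.
- collar_top (a point): The sprung collar around the shaft, a dark steel ring 60 mm outside, 40 mm inside, 6 mm thick; this point lies on the axis at its upper face. When up, its top is 37 mm below the shaft tip, 8 mm above the shoulder.
Mind the look-alikes: they are no part of the job. Leave any green look-alike of the hub alone.

How it is judged:
By the outcome, as a careful person would: the job done as asked, in the order asked, and still so for the second after the job is handed in, while the arm keeps its last pose, push and grip.
It also fails if it takes over 40 s, if anything falls off the work surface, if the arm or the gripper's body presses on something with over 40 N, if the wrist force passes 120 N, or if a joint passes its speed limit or range.

ROBOT

A 6-joint arm with a two-finger parallel gripper is mounted at the origin on the work surface. World frame = base frame: x ahead of the robot, y to its left, z up, the work surface at z = 0. Lengths are in m, angles in rad, forces in N, time in s.
With the tool pointing down it reaches from about 0.425 to 0.95 m from the base axis. Payload 3.5 kg.
Tool frame: the origin (TCP) lies at the very end of the fingers, on their centre line; the grasp point (between the pads) lies 19 mm behind it; z points along the fingers, y is the line along which they close (so a half turn about z gives the same grasp; the last joint's range is limited). The gripper opens to 85 mm and grips with 20 to 120 N. Pads are 22 mm wide; open, the fingers measure 114 mm over their backs; the gripper's body (76 mm by 85 mm) begins 54 mm behind the grasp point. The pads swing forward as they close: fully open they stand 13 mm farther back than shut.
Start: joints at [-1.317, 0.286, 1.577, -0, 1.279, -0.15], TCP at [0.265, -0.621, 0.231] pointing down, gripper open.
Joint ranges: [-2.77, 2.77], [-0.9, 2.22], [0.21, 2.48], [-1.53, 4.67], [0.24, 2.81], [-2.84, 2.84]. Speed limits (rad/s): [2.79, 2.79, 3.14, 3.14, 3.14, 3.14].

INTERFACE

Orientations are given as a unit quaternion [x, y, z, w].
In Python, from plant import ctrl gives the robot as it stands.
- The arm moves only by the tool carry_out, never from a script. Its argument "deltas" is one flat list of numbers, 6 for each row, row after row: the shift along the tool's x, y, z in m, then the turn, a rotation vector about the tool's x, y, z in rad. A call has 1 to 5 rows; each row is the pose to reach, as a shift and turn from the pose commanded when the call began, along the tool's axes at that moment; what a row does not reach only later rows make up. A row lasts 1/8 s, in which the tool goes at most 62.5 mm and 10.7 degrees, less where a joint would pass 70% of its speed; a pose out of reach is approached as far as the arm can. A call with a gripper value outside its range is refused whole. "grip" is the opening in per cent of the stroke, from 0 (shut) to 100 (fully open), set as the call begins (left out, the last holds). The fingers move at their own pace and stop on an object; "grip_force" is the grip in N (left out, the last holds). Time passes only in rows, so rows that repeat a pose let the fingers close. It gives the time, the measured TCP pose, the force, the opening and the grip force at its end, in the units of the state.
- ctrl.get_state(): the state, without advancing time (a new reading comes with each control period).
- ctrl.read_camera(name): name is "scene" or "top"; returns (picture, depth): 400x640x3 uint8, red, green, blue; 400x640 float32, m along the optical axis (not along the pixel's ray), 0 where there is no reading.
- ctrl.camera_model(name): a dict with "intrinsics" (3x3 intrinsics, pixels), "extrinsics" (4x4, takes a point from world to camera coordinates). Camera axes: x right, y down, z forward; pixel columns grow to the right and rows downward; lengths in m; the calibration is good to about 2 mm. A picture is of the moment at which its call begins. camera_model takes no time and is no camera call.
- ctrl.sign_off(): hands the job in; it is judged then, once.
Trained networks look in the newest picture that a camera, given by its name, has taken for a name from the list of things; names that differ only in an ending like _2 or _b are one class to them, and where a whole thing is asked for, a point or a joint stands for the part that bears it (a point fixed in the world has none). Each returns a list of dicts, best first, with "score" (0 to 1); they miss things now and then, are a little off and sometimes report something else, mostly with a low value. They report only what shows in the picture. A call takes as long as a camera call. They do not tell look-alikes from the thing itself.
- ctrl.find_in(camera, query): "uv" ([column, row] in pixels, amid what is visible of it).
The state is a dict: "time": time; "qpos": joint angles; "dq": joint speeds; "joint_efforts": joint torques, N m; "eef_pos": TCP position; "tcp_rot": TCP orientation; "contact_force": force on the tool from outside, world axes, zero at the start; "wrist_torque": the same for the moment, N m; "opening": opening from 0.0 (shut) to 1.0 (fully open); "finger_force": force on a finger pad.
Only numpy, scipy, OpenCV 4.12 (cv2) and the standard library are available. Lean on these libraries where they do the work, as an engineer would, in place of code of your own. Each camera call takes 0.05 s, during which the arm holds its last target. There are 200 camera calls.

## Working session

There is one attempt and no reset: what is moved stays moved. The work goes in short steps, Python scripts to look and compute and a tool call to move; the robot and the scene stay as the last step left them, time stands still between calls to the robot, and variables do not carry over. Pictures are saved under pics/ and viewed, at most 10 in all, crops included, and the job is handed in when it is done.

Besides the shell and the picture viewer there is one more tool, called after ">>>" as name(argument=value, ...) on one line, values as JSON. carry_out: Moves the arm, as the interface text tells. Its arguments: {"type":"object","properties":{"deltas":{"type":"array"},"grip":{"type":"number"},"grip_force":{"type":"number"}},"required":["deltas"]}

```bash
mkdir -p pics
cat > h.py <<'E'
import numpy as np, cv2
from plant import ctrl
def look(n):
    p,d=ctrl.read_camera(n); return p,d
def unproj(n,u,v,z):
    m=ctrl.camera_model(n);K=np.array(m["intrinsics"]);E=np.array(m["extrinsics"])
    u,v,z=np.broadcast_arrays(u,v,z)
    c=np.stack([(u-K[0,2])/K[0,0]*z,(v-K[1,2])/K[1,1]*z,z,np.ones_like(z)],-1).astype(float)
    return (c@np.linalg.inv(E).T)[...,:3]
def cloud(n,d):
    v,u=np.mgrid[0:d.shape[0],0:d.shape[1]]
    P=unproj(n,u,v,d); P[d<=0]=np.nan; return P
E
python3 - <<'E'
from h import *
for n in("scene","top"):
    p,d=look(n); cv2.imwrite(f"pics/{n}0.png",p[...,::-1]); np.save(f"{n}_d.npy",d); np.save(f"{n}_p.npy",p)
    P=cloud(n,d)
    for q in("hub_mid","shaft_tip","idler_mid","collar_top"):
        for r in ctrl.find_in(n,q)[:3]:
            u,v=map(int,r["uv"]); print(n,q,round(r["score"],2),u,v,np.round(P[v,u],3))
s=ctrl.get_state(); print(s["eef_pos"],s["tcp_rot"],s["contact_force"])
E
```

```text
scene hub_mid 0.88 356 216 [0.488 0.09  0.046]
scene hub_mid 0.68 326 239 [0.611 0.044 0.038]
scene hub_mid 0.61 359 197 [0.367 0.06  0.032]
scene shaft_tip 0.41 258 185 [ 0.507 -0.229  0.092]
scene idler_mid 0.84 403 234 [0.486 0.234 0.019]
scene collar_top 0.6 489 259 [0.612 0.456 0.106]
top hub_mid 0.8 303 188 [0.581 0.034 0.055]
top hub_mid 0.77 288 229 [0.447 0.079 0.058]
top idler_mid 0.63 242 222 [0.474 0.237 0.001]
top collar_top 0.5 393 219 [ 0.485 -0.255  0.049]
[ 0.26520974 -0.62065923  0.23126466] [ 9.79690724e-01  2.00514542e-01 -4.17176838e-06 -5.87827557e-05] [-0.04126203 -0.02596161 -0.51660471]
```

View pics/scene0.png

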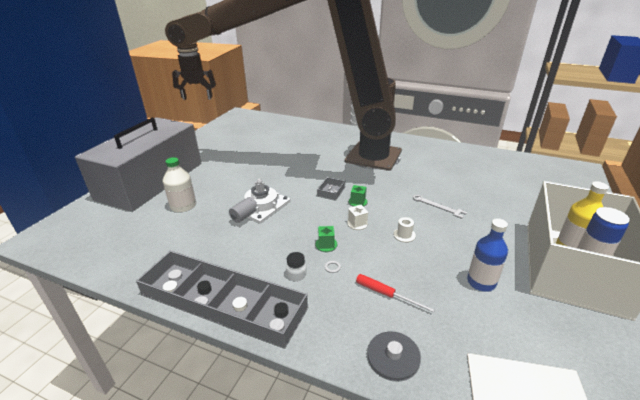

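View pics/top0.png

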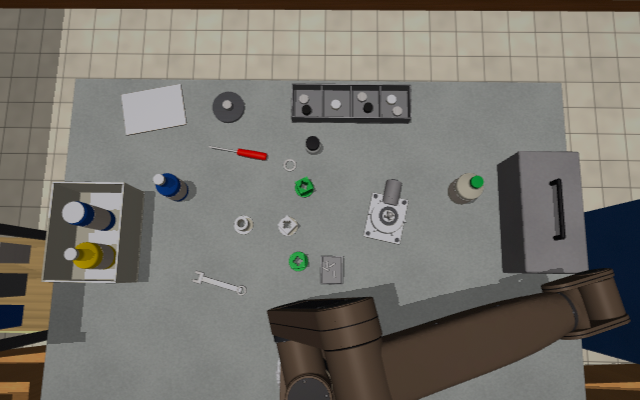

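The white candidates are the square-necked part with the cross bore (top 288,225; scene 357,216) and the round-necked one (top 243,225; scene 405,229), which is the idler. The green parts at top (304,187) and (298,261) are look-alikes. The first one fits the hub description, so I'll confirm it in a crop and measure.

Run:
```python
from h import *
def crop(p,u,v,r,s): return cv2.resize(np.ascontiguousarray(p[v-r:v+r,u-r:u+r,::-1]),(s,s),interpolation=cv2.INTER_CUBIC)
t=np.load("top_p.npy");sc=np.load("scene_p.npy")
a=np.hstack([crop(t,288,225,22,290),crop(t,386,214,28,290)]);b=np.hstack([crop(sc,357,214,22,290),crop(sc,263,195,28,290)])
cv2.imwrite("pics/crop1.png",np.vstack([a,b]))
D=np.load("top_d.npy");P=cloud("top",D);print("K",np.round(ctrl.camera_model("top")["intrinsics"],1).tolist())
# accumulate frames for precision
ps=[];ds=[]
for _ in range(6):
    p,d=look("top");ps.append(p.astype(float));ds.append(np.where(d>0,d,np.nan))
d=np.nanmedian(ds,0);p=np.mean(ps,0);np.save("top_d.npy",d);np.save("top_p6.npy",p);P=cloud("top",np.nan_to_num(d))
def pts(u,v,r,lo,hi):
    Q=P[v-r:v+r,u-r:u+r].reshape(-1,3);return Q[(Q[:,2]>lo)&(Q[:,2]<hi)]
Q=pts(288,225,16,.035,.07);print("hub top",len(Q),np.median(Q,0),Q.min(0),Q.max(0))
print(cv2.minAreaRect((Q[:,:2]*1000).astype(np.float32)))
Q=pts(288,225,18,.003,.03);print("hub fl",len(Q),Q.mean(0),Q.min(0),Q.max(0))
print("bench z",np.nanmedian(P[240:260,250:280,2]))
for lo,hi in((.008,.03),(.03,.058),(.058,.075),(.08,.12)):
    Q=pts(388,216,30,lo,hi);print("gb",lo,len(Q),Q.mean(0) if len(Q) else"", cv2.minAreaRect((Q[:,:2]*1000).astype(np.float32)) if len(Q)>3 else"")
    if lo==.058:print(cv2.minEnclosingCircle((Q[:,:2]*1000).astype(np.float32)))
print(np.round(P[208:226,380:397,2]*1000).astype(object).tolist())
```

```text
K [[442.5, 0.0, 311.1], [0.0, 442.5, 202.5], [0.0, 0.0, 1.0]]
hub top 151 [0.46325848 0.08375301 0.05190328] [0.43264564 0.05455769 0.03889737] [0.49245481 0.11179168 0.05569092]
((462.2959289550781, 83.29169464111328), (43.6567268371582, 42.89530563354492), 46.14253234863281)
hub fl 144 [0.45906786 0.08065305 0.00773406] [0.40918481 0.02666042 0.00301196] [0.52294831 0.14193925 0.02981568]
bench z 0.00011868351894694928
gb 0.008 724 [ 0.47979448 -0.23038674  0.01640934] ((493.86676025390625, -237.01905822753906), (121.01136016845703, 149.86241149902344), 77.97427368164062)
gb 0.03 718 [ 0.50406135 -0.23714394  0.04779952] ((516.068359375, -235.261962890625), (159.3495330810547, 112.60285186767578), 6.742135524749756)
gb 0.058 360 [ 0.52199017 -0.24255323  0.06487011] ((529.2600708007812, -238.4669647216797), (56.608787536621094, 126.77006530761719), 86.52301788330078)
((528.7562866210938, -248.60609436035156), 65.82569122314453)
gb 0.08 51 [ 0.49228303 -0.23658186  0.09676942] ((493.13232421875, -237.53790283203125), (22.47555160522461, 21.62063217163086), 58.0999870300293)
[[49.0, 
[... 1185 characters left out ...]
.0, 61.0, 62.0, 62.0, 65.0, 82.0, 89.0, 83.0, 62.0, 49.0, 69.0, 69.0, 69.0], [49.0, 71.0, 68.0, 70.0, 70.0, 62.0, 60.0, 61.0, 60.0, 63.0, 65.0, 63.0, 48.0, 69.0, 71.0, 70.0, 71.0], [48.0, 68.0, 70.0, 67.0, 71.0, 67.0, 58.0, 65.0, 61.0, 65.0, 65.0, 49.0, 70.0, 69.0, 72.0, 70.0, 70.0], [47.0, 47.0, 71.0, 69.0, 70.0, 72.0, 69.0, 70.0, 71.0, 69.0, 71.0, 68.0, 69.0, 71.0, 70.0, 71.0, 48.0], [49.0, 47.0, 48.0, 65.0, 72.0, 71.0, 70.0, 70.0, 69.0, 68.0, 72.0, 68.0, 71.0, 69.0, 68.0, 49.0, 47.0], [50.0, 50.0, 48.0, 48.0, 48.0, 67.0, 70.0, 72.0, 69.0, 71.0, 70.0, 69.0, 68.0, 49.0, 50.0, 47.0, 47.0], [46.0, 49.0, 51.0, 47.0, 47.0, 50.0, 49.0, 47.0, 49.0, 48.0, 48.0, 47.0, 47.0, 49.0, 48.0, 49.0, 46.0]]
```

View pics/crop1.png

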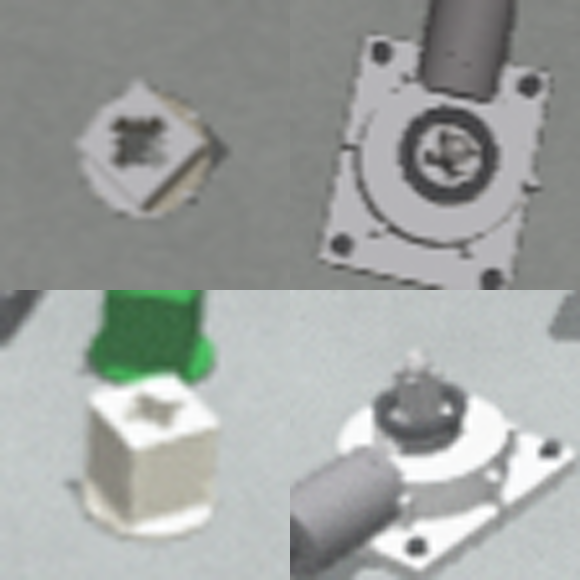

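The crop confirms it: the part at top (288,225) is white with a square neck and a cross bore, turned about 45°. The shaft with its collar is at top (388,216). Next I'll refine the poses and spline angle.

Run:
```python
from h import *
from scipy.optimize import least_squares,minimize
d=np.load("top_d.npy");P=cloud("top",np.nan_to_num(d))
def reg(P,u,v,r): return P[v-r:v+r,u-r:u+r].reshape(-1,3)
# hub square IoU-like fit on top-face-plane points
def project(P3,m):
    K=np.array(m["intrinsics"]);E=np.array(m["extrinsics"]);c=P3@E[:3,:3].T+E[:3,3];q=c@K.T;return q[:,:2]/q[:,2:]
m=ctrl.camera_model("top")
Z=P[205:245,268:308,2]
mask=(Z>.046).astype(float)
p=np.load("top_p6.npy")[205:245,268:308].mean(-1)
def model(x,y,a):
    cs=np.array([[1,1],[1,-1],[-1,-1],[-1,1]])*.022
    R=np.array([[np.cos(a),-np.sin(a)],[np.sin(a),np.cos(a)]]);w=np.c_[cs@R.T+[x,y],np.full(4,.052)]
    q=project(w,m)-[268,205];im=np.zeros((320,320),np.uint8)
    cv2.fillPoly(im,[np.round((q+.5)*8-.5).astype(np.int32)],255);return cv2.resize(im,(40,40),interpolation=cv2.INTER_AREA)/255.
full=cv2.morphologyEx(mask,cv2.MORPH_CLOSE,np.ones((7,7)))
best=minimize(lambda t:((model(t[0]/1e3,t[1]/1e3,np.radians(t[2]))-full)**2).sum(),[462,83,46],method="Nelder-Mead",options=dict(initial_simplex=[[460,81,40],[466,83,46],[462,87,46],[462,83,54]]))
print("hub",best.x,best.fun,full.sum())
Q=reg(P,388,216,22);C=Q[(abs(Q[:,2]-.070)<.004)]
C=C[np.hypot(C[:,0]-.493,C[:,1]+.237)<.034]
r=np.hypot(C[:,0]-.493,C[:,1]+.237)
f=minimize(lambda t:np.mean(np.clip(abs(np.hypot(C[:,0]-t[0],C[:,1]-t[1])-.025)-.005,0,1)**2)*1e6,[.493,-.237],method="Nelder-Mead");print("collar",f.x,C.mean(0),len(C))
T=Q[(Q[:,2]>.102)];print("nose",T.mean(0),len(T))
for c in (f.x,T[:,:2].mean(0)):
    S=Q[(Q[:,2]>.083)&(Q[:,2]<.0985)];v=S[:,:2]-c;R=np.hypot(*v.T);k=(R>.0085)&(R<.017)
    th=np.arctan2(v[k,1],v[k,0]);z=np.mean(np.exp(4j*th)*R[k]);print("spline yaw",np.degrees(np.angle(z))/4,abs(z)/R[k].mean(),k.sum(),np.sort(np.degrees(th)).round())
# scene camera check
ds=[]
for _ in range(5):
    q,e=look("scene");ds.append(np.where(e>0,e,np.nan))
e=np.nanmedian(ds,0);S=cloud("scene",np.nan_to_num(e))
H=reg(S,357,214,20);H=H[(H[:,2]>.0475)&(H[:,2]<.058)];print("scene hub",H.mean(0),cv2.minAreaRect((H[:,:2]*1e3).astype(np.float32)))
G=reg(S,263,190,24);g=G[(G[:,2]>.102)&(G[:,2]<.115)];print("scene nose",g.mean(0),len(g))
```

```text
hub [462.1645462   83.12333953  45.95835308] 3.118077662437525 199.0
collar [ 0.49363232 -0.23993769] [ 0.49351515 -0.23680622  0.06967442] 161
nose [ 0.49452904 -0.23664647  0.10501534] 16
spline yaw 12.072320858632477 0.5075041898819549 22 [-173.  -92.  -82.  -68.   10.   19.   24.   37.   41.   83.   85.   94.
   99.  101.  105.  110.  113.  124.  137.  152.  170.  176.]
spline yaw 10.836782826272515 0.6476568726703763 21 [-174. -171. -169. -159. -153. -129.  -95.  -87.  -87.  -76.  -73.   -9.
    6.    8.   26.   89.   99.  106.  112.  119.  158.]
scene hub [0.46220484 0.08804651 0.04954755] ((461.6933898925781, 87.97894287109375), (44.428340911865234, 44.15255355834961), 45.118309020996094)
scene nose [ 0.49339547 -0.23223601  0.10349038] 6<stdin>:32: RuntimeWarning: All-NaN slice encountered
```

>>> carry_out(deltas=[0.0475, -0.032, 0, 0, 0, -0.08, 0.095, -0.064, 0, 0, 0, -0.16, 0.142, -0.096, 0, 0, 0, -0.24, 0.19, -0.128, 0, 0, 0, -0.32, 0.237, -0.161, 0, 0, 0, -0.4], grip=100)

```text
time: 1.68
eef_pos: [0.4208, -0.378, 0.2316]
tcp_rot: [0.92, 0.392, 0.0, 0.0]
contact_force: [0.8, 0.2, 0.5]
opening: 1.0
finger_force: 0.0
```

```bash
cat >> h.py <<'E'
from scipy.spatial.transform import Rotation as Ro
def go(x,y,z,yaw):
    s=ctrl.get_state();R=Ro.from_quat(s["tcp_rot"]);p=np.array(s["eef_pos"])
    T=Ro.from_euler("z",yaw,degrees=True)*Ro.from_quat([1,0,0,0])
    print("t",s["time"],"pos",p.round(4),"yaw",round(float(np.degrees(np.arctan2(*R.as_matrix()[[1,0],0]))),2),"F",np.round(s["contact_force"],1),"tq",np.round(s["wrist_torque"],2),"op",round(s["opening"],3))
    print("shift",R.inv().apply(np.array([x,y,z])-p).round(4),"rot",(R.inv()*T).as_rotvec().round(4))
E
python3 - <<'E'
from h import *
go(.462,.0855,.12,46)
d=np.load("top_d.npy");m=ctrl.camera_model("top");K=np.array(m["intrinsics"]);E=np.array(m["extrinsics"])
from scipy.optimize import minimize
Z=np.nan_to_num(cloud("top",np.nan_to_num(d))[200:230,375:405,2]);ob=(Z>.084).astype(float)
def proj(w):
    c=w@E[:3,:3].T+E[:3,3];q=c@K.T;return q[:,:2]/q[:,2:]-[375,200]
def model(x,y,a):
    im=np.zeros((480,480),np.uint8);t=np.linspace(0,2*np.pi,40)
    polys=[np.c_[x+.0085*np.cos(t),y+.0085*np.sin(t),0*t+.095],np.c_[x+.003*np.cos(t),y+.003*np.sin(t),0*t+.107]]
    for b in(a,a+np.pi/2):
        cs=np.array([[1,1],[1,-1],[-1,-1],[-1,1]])*[.014,.003];R=np.array([[np.cos(b),-np.sin(b)],[np.sin(b),np.cos(b)]])
        polys.append(np.c_[cs@R.T+[x,y],np.full(4,.095)])
    for w in polys: cv2.fillPoly(im,[np.round((proj(w)+.5)*16-.5).astype(np.int32)],255)
    return cv2.resize(im,(30,30),interpolation=cv2.INTER_AREA)/255.
print("px",ob.sum())
for a in range(-30,60,10):
    f=lambda t:((model(t[0]/1e3,t[1]/1e3,np.radians(t[2]))-ob)**2).sum()
    b=minimize(f,[494,-237,a],method="Nelder-Mead",options=dict(initial_simplex=[[492,-239,a-5],[497,-237,a],[494,-233,a],[494,-237,a+6]]));print(a,b.x.round(1),round(b.fun,2))
E
```

```text
t 1.675 pos [ 0.4208 -0.378   0.2316] yaw 46.19 F [0.8 0.2 0.5] tq [-0.01 -0.06  0.02] op 1.0
shift [ 0.363  -0.2912  0.1114] rot [ 0.0008 -0.      0.0033]
px 47.0
-30 [ 493.4 -237.1   12.9] 5.35
-20 [ 493.4 -237.    13.1] 5.45
-10 [ 493.4 -237.    13.4] 5.51
0 [ 493.3 -237.1   12.8] 5.44
10 [ 493.4 -237.    12.2] 5.49
20 [ 493.4 -237.1   13. ] 5.42
30 [ 493.3 -237.    13.6] 5.51
40 [ 493.2 -236.9   14.2] 5.64
50 [ 493.4 -237.    13.9] 5.49
```

>>> carry_out(deltas=[0.045, -0.036, 0, 0, 0, 0, 0.09, -0.072, 0, 0, 0, 0, 0.135, -0.108, 0, 0, 0, 0, 0.18, -0.145, 0, 0, 0, 0, 0.225, -0.181, 0, 0, 0, 0])

```text
time: 2.3
eef_pos: [0.4457, -0.0901, 0.2317]
tcp_rot: [0.92, 0.391, 0.0, 0.0]
contact_force: [1.3, 0.7, 0.1]
opening: 0.995
finger_force: 0.0
```

>>> carry_out(deltas=[0.046, -0.037, 0.02, 0, 0, 0, 0.092, -0.073, 0.05, 0, 0, 0, 0.138, -0.11, 0.1, 0, 0, 0, 0.138, -0.11, 0.13, 0, 0, 0, 0.138, -0.11, 0.13, 0, 0, 0])

```text
time: 2.92
eef_pos: [0.4593, 0.0849, 0.0981]
tcp_rot: [0.92, 0.392, -0.004, -0.002]
contact_force: [0.5, 0.5, 0.6]
opening: 0.995
finger_force: 0.0
```

Run:
```python
from h import *
go(.462,.0855,.018,46)
p,d=look("top");P=cloud("top",d);a=p[180:270,245:335,::-1]
q,e=look("scene");b=q[150:240,312:402,::-1]
cv2.imwrite("pics/pre.png",np.hstack([cv2.resize(np.ascontiguousarray(i),(400,400),interpolation=cv2.INTER_CUBIC) for i in(a,b)]))
```

```text
t 2.925 pos [0.4593 0.0849 0.0981] yaw 46.2 F [0.5 0.5 0.6] tq [-0.03 -0.03 -0.02] op 0.995
shift [0.0028 0.002  0.0801] rot [-0.0059  0.0055  0.0035]
```

View pics/pre.png

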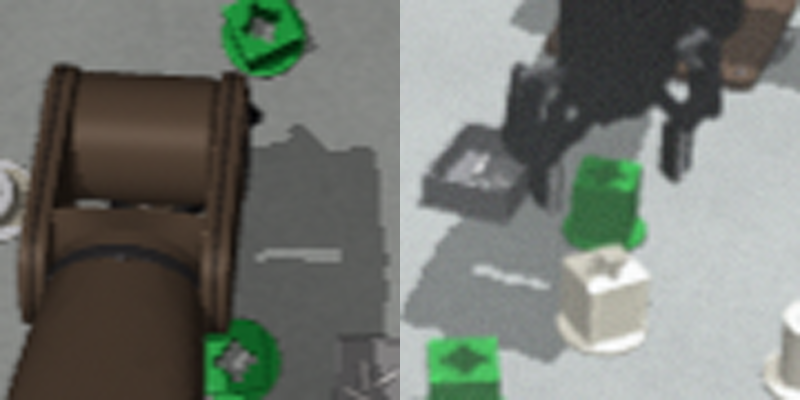

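The picture shows the open fingers straddling the line above the white hub, clear of both green parts. I'll descend and grip.

>>> carry_out(deltas=[0.002, 0.001, 0.03, 0, 0, 0, 0.002, 0.001, 0.055, 0, 0, 0, 0.002, 0.001, 0.075, 0, 0, 0, 0.002, 0.001, 0.082, 0, 0, 0, 0.002, 0.001, 0.082, 0, 0, 0])

```text
time: 3.65
eef_pos: [0.4657, 0.0839, 0.0206]
tcp_rot: [0.921, 0.391, 0.001, 0.0]
contact_force: [1.1, 0.2, -0.2]
opening: 1.003
finger_force: 0.0
```

>>> carry_out(deltas=[0, 0, 0, 0, 0, 0, 0, 0, 0, 0, 0, 0, 0, 0, 0, 0, 0, 0, 0, 0, 0, 0, 0, 0, 0, 0, 0, 0, 0, 0], grip=0, grip_force=60)

```text
time: 4.28
eef_pos: [0.4654, 0.0846, 0.0203]
tcp_rot: [0.92, 0.391, 0.001, 0.0]
contact_force: [-0.0, -0.3, 6.0]
opening: 0.508
finger_force: 62.7
```

Run:
```python
from h import *
go(.462,.0855,.15,46)
q,e=look("scene");b=q[165:245,312:402,::-1]
cv2.imwrite("pics/grasp.png",cv2.resize(np.ascontiguousarray(b),(540,480),interpolation=cv2.INTER_CUBIC))
```

```text
t 4.275 pos [0.4654 0.0846 0.0203] yaw 46.07 F [-0.  -0.3  6. ] tq [ 0.09  0.15 -0.03] op 0.508
shift [-0.0015 -0.0029 -0.1297] rot [ 0.0013 -0.0012  0.0011]
```

View pics/grasp.png

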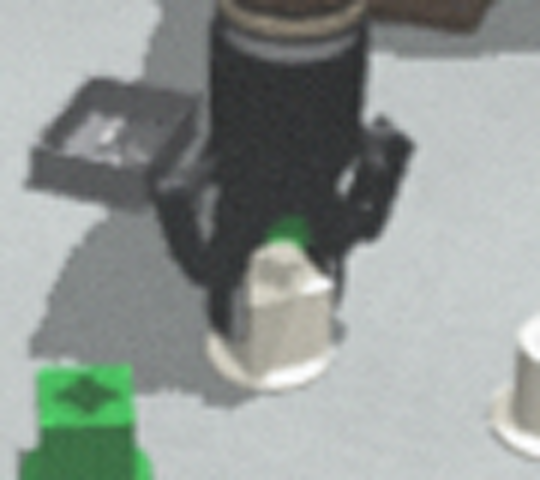

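The grip shows an opening of 0.51 (about 44 mm), with the pads on opposite flats. I'll lift.

>>> carry_out(deltas=[0, 0, -0.03, 0, 0, 0, 0, 0, -0.07, 0, 0, 0, 0, 0, -0.12, 0, 0, 0, 0, 0, -0.145, 0, 0, 0, 0, 0, -0.145, 0, 0, 0])

```text
time: 4.95
eef_pos: [0.4655, 0.0845, 0.1659]
tcp_rot: [0.92, 0.391, 0.002, 0.001]
contact_force: [0.1, 0.3, -1.7]
opening: 0.505
finger_force: 62.0
```

Run:
```python
from h import *
go(.4934,-.2347,.155,13)
```

```text
t 4.95 pos [0.4655 0.0845 0.1659] yaw 46.07 F [ 0.1  0.3 -1.7] tq [ 0.04 -0.05 -0.01] op 0.505
shift [-0.2105  0.2416  0.0111] rot [ 0.0022 -0.0036  0.5771]
```

>>> carry_out(deltas=[-0.032, 0.036, 0, 0, 0, 0.1, -0.064, 0.073, 0, 0, 0, 0.2, -0.098, 0.112, 0, 0, 0, 0.3, -0.132, 0.151, 0, 0, 0, 0.4, -0.166, 0.19, 0, 0, 0, 0.5])

```text
time: 5.58
eef_pos: [0.4845, -0.1677, 0.1613]
tcp_rot: [0.989, 0.15, -0.002, -0.002]
contact_force: [0.1, -0.4, -1.5]
opening: 0.507
finger_force: 61.9
```

Run:
```python
from h import *
go(.495,-.2345,.162,13)
```

```text
t 5.575 pos [ 0.4845 -0.1677  0.1613] yaw 17.21 F [ 0.1 -0.4 -1.5] tq [ 0.05 -0.09 -0.03] op 0.507
shift [-0.0097  0.0669 -0.0009] rot [-0.0034  0.0032  0.0734]
```

>>> carry_out(deltas=[-0.004, 0.03, 0, 0, 0, 0.04, -0.009, 0.062, 0, 0, 0, 0.075, -0.009, 0.066, 0, 0, 0, 0.075, -0.009, 0.066, 0, 0, 0, 0.075, -0.009, 0.066, 0, 0, 0, 0.075])

```text
time: 6.2
eef_pos: [0.4967, -0.2311, 0.1633]
tcp_rot: [0.993, 0.115, -0.001, -0.001]
contact_force: [0.3, 0.2, -1.3]
opening: 0.505
finger_force: 61.9
```

Run:
```python
from h import *
go(.495,-.2345,.162,13)
q,e=look("scene");print(ctrl.find_in("scene","hub_mid")[:2],ctrl.find_in("scene","shaft_tip")[:2])
b=q[140:230,215:305,::-1]
t,_=look("top")
cv2.imwrite("pics/above.png",np.hstack([cv2.resize(np.ascontiguousarray(i),(400,400),interpolation=cv2.INTER_CUBIC) for i in(b,t[170:260,345:435,::-1])]))
S=cloud("scene",e)
m=ctrl.camera_model("scene");K=np.array(m["intrinsics"]);E=np.array(m["extrinsics"])
for w in((.4934,-.2347,.107),(.495,-.2345,.142),(.495,-.2345,.194),(.4934,-.237,.107),(.4934,-.2325,.107)):
    c=K@(E[:3,:3]@np.array(w)+E[:3,3]);print(w,(c[:2]/c[2]).round(1))
# white flange points
R=S[140:230,215:305];C=q[140:230,215:305].astype(int)
k=(C.min(-1)>150)&(C.max(-1)-C.min(-1)<50)&(R[...,2]>.115)&(R[...,2]<.21);W=R[k];print(len(W),W.mean(0),W.min(0),W.max(0))
```

```text
t 6.2 pos [ 0.4967 -0.2311  0.1633] yaw 13.18 F [ 0.3  0.2 -1.3] tq [ 0.02  0.09 -0.05] op 0.505
shift [-0.0024  0.0029  0.0013] rot [-0.0017  0.0012  0.0032]
[{'uv': [258.2, 164.6], 'score': 0.9}, {'uv': [325.7, 239.9], 'score': 0.61}] [{'uv': [258.7, 184.9], 'score': 0.6}]
(0.4934, -0.2347, 0.107) [258.2 178.4]
(0.495, -0.2345, 0.142) [256.9 168.9]
(0.495, -0.2345, 0.194) [255.1 153.8]
(0.4934, -0.237, 0.107) [257.6 178.2]
(0.4934, -0.2325, 0.107) [258.8 178.5]
340 [ 0.50720869 -0.22414833  0.16967482] [ 0.46982409 -0.25556908  0.14012005] [ 0.52506665 -0.17827736  0.2077107 ]
```

View pics/above.png

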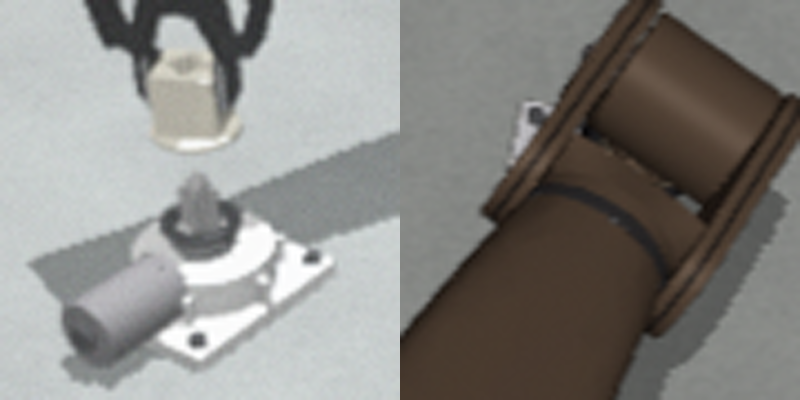

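Run:
```python
from h import *
go(.495,-.2345,.162,13)
ds=[];qs=[]
for _ in range(6):
    q,e=look("scene");ds.append(np.where(e>0,e,np.nan));qs.append(q.astype(float))
e=np.nan_to_num(np.nanmedian(ds,0));C=np.mean(qs,0);S=cloud("scene",e)
R=S[140:190,235:285].reshape(-1,3);c=C[140:190,235:285].reshape(-1,3)
w=(c.min(-1)>130)&(c.max(-1)-c.min(-1)<60)
T=R[w&(R[:,2]>.189)&(R[:,2]<.203)];print("top",len(T),T.mean(0),cv2.minAreaRect((T[:,:2]*1e3).astype(np.float32)))
def circ(Q,r):
    from scipy.optimize import least_squares
    f=least_squares(lambda t:np.hypot(Q[:,0]-t[0],Q[:,1]-t[1])-r,Q[:,:2].mean(0),loss="soft_l1",f_scale=.001);return f.x.round(4),np.std(f.fun).round(4)
F=R[w&(R[:,2]>.1395)&(R[:,2]<.150)];F=F[F[:,1]<-.15]
print("flange",len(F),F.mean(0))
# neck side faces
N=R[w&(R[:,2]>.155)&(R[:,2]<.186)]
a=np.radians(13.2);u=np.array([np.cos(a),np.sin(a)]);v=np.array([-np.sin(a),np.cos(a)])
pu=N[:,:2]@u;pv=N[:,:2]@v;print("neck u hist",np.histogram(pu,bins=12));print("neck v",np.histogram(pv,bins=12))
rim=F[F[:,0]>.49];print("rim circle",circ(rim,.032))
# collar / nose in scene
G=S[165:215,240:290].reshape(-1,3)
n=G[(G[:,2]>.099)&(G[:,2]<.115)];print("nose",len(n),n.mean(0))
sp=G[(G[:,2]>.08)&(G[:,2]<.1)];print("shaft",len(sp),sp.mean(0),sp.min(0),sp.max(0))
k=G[(abs(G[:,2]-.07)<.003)];k=k[np.hypot(k[:,0]-.4934,k[:,1]+.234)<.036]
from scipy.optimize import minimize
print("collar",len(k),minimize(lambda t:np.mean(np.clip(abs(np.hypot(k[:,0]-t[0],k[:,1]-t[1])-.025)-.005,0,1)**2)*1e6,[.4934,-.234],method="Nelder-Mead").x)
```

```text
t 6.4 pos [ 0.4972 -0.2318  0.1644] yaw 13.17 F [-0.   0.6 -1.4] tq [ 0.07 -0.02  0.04] op 0.508
shift [-0.0028  0.0022  0.0024] rot [ 0.     -0.0001  0.003 ]
top 100 [ 0.49884273 -0.22998149  0.19289446] ((492.7955627441406, -225.00485229492188), (44.86823654174805, 61.1544075012207), 14.832413673400879)
flange 74 [ 0.50856866 -0.21694693  0.14675061]
neck u hist (array([  4,   1,   2,   2,   0,   0,   1,   1,   1,   3,  12, 122]), array([0.41048917, 0.41390858, 0.41732799, 0.42074741, 0.42416682,
       0.42758623, 0.43100564, 0.43442506, 0.43784447, 0.44126388,
       0.4446833 , 0.44810271, 0.45152212]))
neck v (array([ 1,  7, 13, 18, 21, 20, 16, 15, 18, 18,  0,  2]), array([-0.36927314, -0.3635914 , -0.35790966, -0.35222792, -0.34654618,
       -0.34086444, -0.3351827 , -0.32950096, -0.32381922, -0.31813748,
       -0.31245574, -0.306774  , -0.30109226]))
rim circle (array([ 0.4907, -0.2302]), np.float64(0.0033))
nose 11 [ 0.49387527 -0.2321278   0.10194954]
shaft 47 [ 0.49659424 -0.23099156  0.08970019] [ 0.48723102 -0.24706896  0.08029354] [ 0.50500312 -0.21996741  0.09950051]
collar 54 [ 0.48537807 -0.2372301 ]<stdin>:6: RuntimeWarning: All-NaN slice encountered
```

Measured in the scene frame, the bore and shaft axes agree to about 1 mm. I'll lower the hub over the nose.

>>> carry_out(deltas=[0, 0, 0.015, 0, 0, 0, 0, 0, 0.03, 0, 0, 0, 0, 0, 0.038, 0, 0, 0, 0, 0, 0.044, 0, 0, 0, 0, 0, 0.044, 0, 0, 0])

```text
time: 7.32
eef_pos: [0.4968, -0.2336, 0.1198]
tcp_rot: [0.993, 0.114, -0.001, 0.001]
contact_force: [-1.7, -4.4, -2.9]
opening: 0.506
finger_force: 62.0
```

Run:
```python
from h import *
go(.4972,-.2318,.0823,13)
```

```text
t 7.325 pos [ 0.4968 -0.2336  0.1198] yaw 13.14 F [-1.7 -4.4 -2.9] tq [-0.87  0.37  0.03] op 0.506
shift [ 0.0008 -0.0018  0.0375] rot [0.002  0.0014 0.0025]
```

>>> carry_out(deltas=[-0.0005, 0.0015, 0, 0, 0, 0, -0.0005, 0.0015, 0.002, 0, 0, 0, -0.0005, 0.0015, 0.004, 0, 0, 0, -0.0005, 0.0015, 0.006, 0, 0, 0, -0.0005, 0.0015, 0.006, 0, 0, 0])

```text
time: 7.95
eef_pos: [0.4973, -0.2348, 0.1149]
tcp_rot: [0.993, 0.114, 0.0, 0.001]
contact_force: [-2.6, -3.6, 3.0]
opening: 0.507
finger_force: 62.8
```

Run:
```python
from h import *
go(.4972,-.2318,.0823,13)
```

```text
t 7.95 pos [ 0.4973 -0.2348  0.1149] yaw 13.13 F [-2.6 -3.6  3. ] tq [-0.87  0.61  0.04] op 0.507
shift [ 0.0006 -0.003   0.0326] rot [ 0.0019 -0.0002  0.0023]
```

>>> carry_out(deltas=[-0.0015, 0.0012, 0, 0, 0, 0, -0.0015, 0.0012, 0.002, 0, 0, 0, -0.0015, 0.0012, 0.004, 0, 0, 0, -0.0015, 0.0012, 0.004, 0, 0, 0])

```text
time: 8.45
eef_pos: [0.4959, -0.2354, 0.1095]
tcp_rot: [0.993, 0.114, 0.0, -0.0]
contact_force: [1.7, -2.6, -1.9]
opening: 0.507
finger_force: 62.0
```

Run:
```python
from h import *
go(.4972,-.2318,.0823,13)
```

```text
t 8.45 pos [ 0.4959 -0.2354  0.1095] yaw 13.1 F [ 1.7 -2.6 -1.9] tq [-0.43 -0.29 -0.02] op 0.507
shift [ 0.0021 -0.0032  0.0272] rot [-0.0003 -0.0003  0.0017]
```

The splines have meshed, with the base about 6 mm below their tops and a low axial force. I'll slide it down.

>>> carry_out(deltas=[0.0003, 0.0008, 0.003, 0, 0, 0, 0.0003, 0.0008, 0.007, 0, 0, 0, 0.0003, 0.0008, 0.011, 0, 0, 0, 0.0003, 0.0008, 0.015, 0, 0, 0, 0.0003, 0.0008, 0.015, 0, 0, 0])

```text
time: 9.07
eef_pos: [0.496, -0.236, 0.0947]
tcp_rot: [0.993, 0.114, -0.0, -0.0]
contact_force: [0.4, -0.5, -1.3]
opening: 0.505
finger_force: 62.0
```

Run:
```python
from h import *
go(.4972,-.2318,.0823,13)
```

```text
t 9.075 pos [ 0.496  -0.236   0.0947] yaw 13.11 F [ 0.4 -0.5 -1.3] tq [-0.01 -0.08 -0.01] op 0.505
shift [ 0.0022 -0.0038  0.0124] rot [-0.001   0.0008  0.0019]
```

>>> carry_out(deltas=[0, 0, 0.003, 0, 0, 0, 0, 0, 0.006, 0, 0, 0, 0, 0, 0.009, 0, 0, 0, 0, 0, 0.011, 0, 0, 0, 0, 0, 0.011, 0, 0, 0], grip=0, grip_force=90)

```text
time: 9.7
eef_pos: [0.4964, -0.2364, 0.0849]
tcp_rot: [0.993, 0.114, -0.0, 0.0]
contact_force: [-2.2, 1.9, 5.3]
opening: 0.497
finger_force: 95.2
```

>>> carry_out(deltas=[0, 0, 0.001, 0, 0, 0, 0, 0, 0.002, 0, 0, 0, 0, 0, 0.003, 0, 0, 0, 0, 0, 0.003, 0, 0, 0])

```text
time: 10.2
eef_pos: [0.4964, -0.2365, 0.0825]
tcp_rot: [0.993, 0.114, -0.0, -0.0]
contact_force: [-4.2, 1.8, 7.7]
opening: 0.502
finger_force: 96.0
```

Run:
```python
from h import *
go(.4972,-.2318,.0823,13)
```

```text
t 10.2 pos [ 0.4964 -0.2365  0.0825] yaw 13.11 F [-4.2  1.8  7.7] tq [ 0.31  0.68 -0.  ] op 0.502
shift [ 0.0018 -0.0044  0.0002] rot [-0.      0.0002  0.0019]
```

>>> carry_out(deltas=[-0.001, -0.0007, 0, 0, 0, 0, -0.001, -0.0007, 0.001, 0, 0, 0, -0.001, -0.0007, 0.002, 0, 0, 0, -0.001, -0.0007, 0.002, 0, 0, 0])

```text
time: 10.7
eef_pos: [0.4964, -0.2365, 0.0824]
tcp_rot: [0.993, 0.114, 0.001, 0.001]
contact_force: [-4.0, 3.1, 15.0]
opening: 0.499
finger_force: 96.8
```

Run:
```python
from h import *
go(.4972,-.2318,.0823,13)
```

```text
t 10.7 pos [ 0.4964 -0.2365  0.0824] yaw 13.11 F [-4.   3.1 15. ] tq [ 0.63  0.87 -0.01] op 0.499
shift [ 0.0018 -0.0044  0.0001] rot [ 0.0012 -0.0016  0.0019]
```

Travel stopped at TCP z 0.0824 (0.0823 was predicted for home) while the force rose from 8 to 15 N, so the hub is on the shoulder. I'll add a little margin and check visually.

>>> carry_out(deltas=[0, -0.0005, 0.001, 0, 0, 0, 0, -0.0005, 0.001, 0, 0, 0, 0, -0.0005, 0.001, 0, 0, 0, 0, -0.0005, 0.001, 0, 0, 0])

```text
time: 11.2
eef_pos: [0.4964, -0.2364, 0.0824]
tcp_rot: [0.993, 0.114, 0.001, 0.001]
contact_force: [-5.7, 4.0, 18.3]
opening: 0.501
finger_force: 97.2
```

Run:
```python
from h import *
go(.4972,-.2318,.0823,13)
q,e=look("scene")
cv2.imwrite("pics/end.png",np.hstack([cv2.resize(np.ascontiguousarray(q[135:225,213:303,::-1]),(390,390),interpolation=cv2.INTER_CUBIC),cv2.resize(np.ascontiguousarray(q[150:300,300:450,::-1]),(390,390))]))
S=cloud("scene",e)[160:200,240:280].reshape(-1,3);c=q[160:200,240:280].reshape(-1,3).astype(int)
w=(c.min(-1)>130)&(S[:,2]>.104)&(S[:,2]<.125);print(w.sum(),np.histogram(S[w,2],bins=7))
go(.4972,-.2318,.0823,13)
```

```text
t 11.2 pos [ 0.4964 -0.2364  0.0824] yaw 13.11 F [-5.7  4.  18.3] tq [ 0.74  1.17 -0.04] op 0.501
shift [ 0.0018 -0.0043  0.0001] rot [ 0.002  -0.0014  0.002 ]
111 (array([16, 22, 36, 36,  0,  0,  1]), array([0.10431095, 0.10668147, 0.10905198, 0.1114225 , 0.11379301,
       0.11616353, 0.11853404, 0.12090456]))
t 11.25 pos [ 0.4964 -0.2364  0.0824] yaw 13.12 F [-6.1  2.9 18.1] tq [0.69 1.17 0.01] op 0.503
shift [ 0.0018 -0.0043  0.0001] rot [ 0.0021 -0.0015  0.002 ]
```

View pics/end.png

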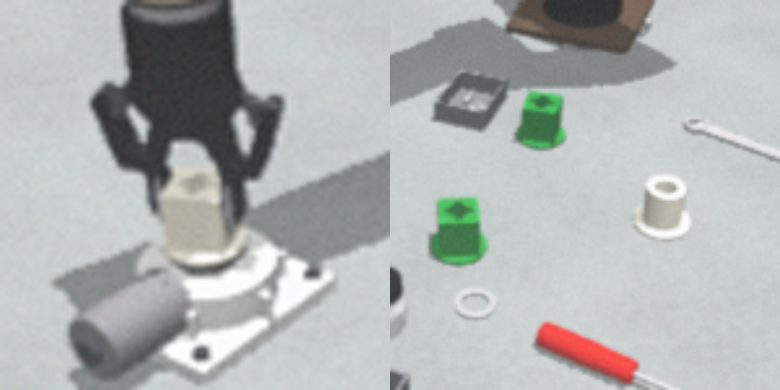

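The hub sits flat on the pressed collar at crop (200,235). Its top reads about 0.113 m, against 0.114 m expected when home. The bystanders are undisturbed, so I'm handing in while holding.

```bash
python3 -c "
from plant import ctrl
print(ctrl.sign_off())"
```

```text
the job is handed in; nothing more can be done
None
```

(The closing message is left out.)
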